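# Lever open the reference module and trim its pointer to the mark

### The arm

A 6-joint arm with a two-finger parallel gripper is mounted at the origin on the work surface. World frame = base frame: x ahead of the robot, y to its left, z up, the work surface at z = 0. Lengths are in m, angles in rad, forces in N, time in s.
With the tool pointing down it reaches from about 0.275 to 0.75 m from the base axis. Payload 10.2 kg.
Tool frame: the origin (TCP) lies at the very end of the fingers, on their centre line; the grasp point (between the pads) lies 19 mm behind it; z points along the fingers, y is the direction in which the jaws open and shut (so a half turn about z gives the same grasp; the last joint's range is limited). The gripper opens to 88 mm and grips with 3 to 60 N. Pads are 18 mm wide; open, the fingers measure 123 mm over their backs; the gripper's body (75 mm by 187 mm) begins 45 mm behind the grasp point.
Start: joints at [-1.357, 0.313, 1.498, -0, 1.331, -0.223], TCP at [0.222, -0.476, 0.239] pointing down, gripper open.
Joint ranges: [-2.94, 2.94], [-0.97, 2.17], [0.19, 2.56], [-1.23, 4.37], [0.02, 3.11], [-2.88, 2.88]. Speed limits (rad/s): [2.39, 2.39, 3.01, 3.14, 3.14, 3.14].

### API

Orientations are given as a unit quaternion [w, x, y, z].
In Python, from bench import bot gives the robot as it stands. The module is installed in compiled form; this text tells all that it offers.
- The arm moves only by the tool arm_command, never from a script. Its argument "steps" is text: rows parted by semicolons, each of 5 numbers parted by spaces: the shift along the world's x, y, z in cm, then the turn about the world's z in degrees, then the closure in counts, from 0 (fully open) to 255 (shut). In form: dx dy dz yaw claw; .... A call has 1 to 12 rows; each row is the pose to reach, as a shift and turn from the pose commanded when the call began; what a row does not reach only later rows make up. A row lasts 1/10 s, in which the tool goes at most 50 mm and 8.59 degrees, less where a joint would pass 70% of its speed; a pose out of reach is approached as far as the arm can. A call with a gripper value outside its range is refused whole. The fingers move at their own pace and stop on an object; "squeeze" is the grip in N (left out, the last holds). Time passes only in rows, so rows that repeat a pose let the fingers close. It gives the time, the measured TCP pose, the force and the opening at its end, in the units of the state.
- bot.observe(): the state, without advancing time (a new reading comes with each control period).
- bot.snapshot(name): name is "scene" or "top"; returns (picture, depth): 420x560x3 uint8, red, green, blue; 420x560 float32, m along the optical axis (not along the pixel's ray), 0 where there is no reading.
- bot.camera_model(name): a dict with "mtx" (3x3 intrinsics, pixels), "dist" ([k1, k2, p1, p2, k3] as OpenCV has them; the pictures are not rectified), "camera_from_world" (4x4, takes a point from world to camera coordinates). Camera axes: x right, y down, z forward; pixel columns grow to the right and rows downward; lengths in m; the calibration is good to about 2 mm. A picture is of the moment at which its call begins. camera_model takes no time and is no camera call.
- bot.close_job(): hands the job in, once; it reports no verdict.
The state is a dict: "time": time; "qpos": joint angles; "qd": joint speeds; "joint_torque": joint torques, N m; "eef_pos": TCP position; "eef_rot": TCP orientation; "wrist_force": force on the tool from outside, world axes, zero at the start; "moment": the same for the moment, N m; "finger_gap": finger opening in m.
Only numpy, scipy, OpenCV 4.12 (cv2) and the standard library are available. Lean on these libraries where they do the work, as an engineer would, in place of code of your own. Each camera call takes 0.05 s, during which the arm holds its last target. There are 200 camera calls.

### The job

Take the yellow spudger, put its blade into the slot under the front of the blue cover and lever the cover open until it stands upright or leans back; use only the spudger on the cover, not the gripper. Lay the spudger down flat on the bench or back in its rest, clear of the module, then turn the black trim knob until the tip of the dial pointer meets the red mark. Leave the cover open and do not move the other things on the bench.

Things in the scene. Friction and masses are not known exactly. Their poses are not given: they have to be found in the camera images.
- module: Reference module: low grey metal case fixed to the bench, 130 (x) x 140 (y) x 45 tall, origin at the centre of its underside, front faces its own -x. A blue cover hinged along its far (+x) top edge closes it. Under the cover, on a panel at height 36: a trim knob on the right (-y) and a dial on the left (+y).
- pry_slot (a point): Middle of the mouth of the pry slot in the module's front face, 40.5 above the bench: 50 wide (along y), 9 high (36 to 45), orange stripes above and below. It runs along the module's +x through the 8 thick rim, straight into the cavity under the cover's front flange; slot floor level with the panel.
- cover (a joint): Opening angle of the blue plastic cover, rad: 0 closed, 1.57 upright, 1.9 its stop, leaning back. The cover is a shell 130 x 140 x 38 tall, 100 g, on a stiff hinge: it stays at any angle. Opening takes about 2 N at its front edge.
- cover_lip (a point): Middle of the cover's front lower edge, 130 from the hinge line; closed: 45 above the bench, right at the top of the pry slot. From here a flat flange on the cover's underside, level with the hinge line, runs 25 inwards: a blade can lift on it.
- cover_hinge (a point): Middle of the hinge line on the module (fixed), 65 behind the module's centre, 45 above the bench; hinge axis along the module's y.
- trim_grip (a point): Trim knob under the cover: black disc 34 diameter with an upright bar grip 32 long (point x) x 10 wide (point y) x 22 tall. The point is on the turning axis 20 above the knob's foot (57 above the bench); the bar's top is 9 higher, its foot 13 lower. Site x points along the bar (its white line). Turns about the vertical.
- trim (a joint): Knob angle, rad, growing clockwise as seen from above. Range -0.6 to 2.2. Turning it clockwise by 1 rad turns the dial pointer clockwise by 0.5 rad.
- pointer_tip (a point): Tip of the black dial pointer, 28 mm from its pivot; the pivot is at (-16, +32) mm in the module's x, y, on the panel. At knob angle 0 it points to the module's +x. It moves only through the knob.
- mark_tip (a point): Inner end of the red mark at the rim of the white dial, 28 mm from the same pivot: the place for the pointer tip. The red mark (3 wide, 10 long) runs outward from here. It lies 0.25 to 0.7 rad clockwise of the pointer at the start, and does not move.
- spudger: Spudger (pry tool), 50 g, lying along its own x: yellow square handle 110 x 14 x 14 (x -55 to +55) with a black rubber band, and a flat thin steel blade 14 wide x 2 thick from x +52 to +98, at mid height. Origin at the centre of the handle's underside. It starts in the rest, level, blade towards its +x, underside 28 above the bench.
- spudger_grip (a point): Grip point on the spudger's rubber band, mid height, 8 mm ahead of the handle's centre; the blade tip is 90 mm further along +x.
- spudger_tip (a point): Middle of the blade's end.
- rest: Grey tool rest fixed to the bench, 120 (x) x 40 (y) x 36 tall, origin at the centre of its underside: a 6 thick base with two notched uprights (8 thick, at x -45 and +50), notch 24 wide, 8 deep, notch floor at height 28. Between them the handle is free for the fingers.
- multimeter: Bystander, to be left alone: yellow hand multimeter lying flat, 170 x 85 x 45 mm; origin at the centre of its underside.
- board: Bystander, to be left alone: green circuit board with a finned heatsink, lying flat on a paper sheet, 160 x 200 x 20 mm; origin at the centre of its underside.
- screw_tray: Bystander, to be left alone: small open black tray, 70 x 70 x 18 mm; origin at the centre of its underside.
- flux_jar: Bystander, to be left alone: amber jar with white cap, 44 x 44 x 60 mm; origin at the centre of its underside.
- driver: Bystander, to be left alone: screwdriver with red handle, about 200 mm long, lying on the bench; origin under it.
- heatsink: Bystander, to be left alone: loose finned aluminium heatsink, 50 x 50 x 25 mm; origin at the centre of its underside.

How it is judged:
On the way, in this order (a step that is already met when the one before it is completed fails the run):
1. the spudger lifts the cover: cover open more than 0.2 rad with the spudger bearing on it (value of joint cover above 0.2 rad and contact force between spudger and cover above 0.2 N), for 0.1 s.
2. the cover stands open (more than 1.4 rad) (value of joint cover above 1.4 rad), for 0.2 s.
3. the spudger is laid down: low, flat, still, off the module (height (world z) of spudger below 0.04 m and angle between spudger's own x axis and vertical above 1.3 rad and contact force between spudger and module below 0.05 N and contact force between spudger and the fingers below 0.05 N and linear speed of spudger below 0.02 m/s), for 0.2 s.
4. the pointer tip meets the red mark (within 2.5 mm) (distance between pointer_tip and mark_tip below 0.0025 m), for 0.2 s.
At the end, for the whole second after the job is handed in: The cover stands open by more than 1.4 rad, the pointer tip is within 2.5 mm of the inner end of the red mark, and the spudger lies still and flat (within about 0.27 rad of level), its underside lower than 40 mm above the bench, not touching the module (value of joint cover above 1.4 rad and distance between pointer_tip and mark_tip below 0.0025 m and height (world z) of spudger below 0.04 m and angle between spudger's own x axis and vertical above 1.3 rad and contact force between spudger and module below 0.05 N and linear speed of spudger below 0.02 m/s).
It fails at once if the fingers or arm press on the cover (over 1 N) (contact force between any of the fingers, the arm and cover above 1 N).
It fails at once if a bystander (multimeter, board, screw tray, jar, screwdriver or heatsink) is moved by more than 30 mm (distance of any of multimeter, board, screw_tray, flux_jar, driver, heatsink from where it was at the start of the episode above 0.03 m).
It also fails if it takes over 67 s, if anything falls off the work surface, if the arm or the gripper's body presses on something with over 40 N, if the wrist force passes 120 N, or if a joint passes its speed limit or range.

## Working session

There is one attempt and no reset: what is moved stays moved. The work goes in short steps, Python scripts to look and compute and a tool call to move; the robot and the scene stay as the last step left them, time stands still between calls to the robot, and variables do not carry over. Pictures are saved under pics/ and viewed, about 8 in all and at most 12, crops included, and the job is handed in when it is done.

Besides the shell and the picture viewer there is one more tool, called as name(argument=value, ...) on one line, values as JSON. arm_command: Moves the arm, as the interface text tells. Its arguments: {"type":"object","properties":{"steps":{"type":"string"},"squeeze":{"type":"number"}},"required":["steps"]}

```bash
mkdir -p pics; ls
python3 - <<'E'
from bench import bot
import cv2,numpy as np
for n in("scene","top"):
    p,d=bot.snapshot(n); cv2.imwrite(f"pics/{n}0.png",p[:,:,::-1]); np.save(f"{n}0.npy",d)
    m=bot.camera_model(n); print(n,m["mtx"].round(1).tolist(),np.round(m["dist"],4),np.linalg.inv(m["camera_from_world"]).round(3).tolist())
o=bot.observe()
print(o)
E
```

```text
pics
scene [[432.4, 0.0, 273.3], [0.0, 432.4, 209.2], [0.0, 0.0, 1.0]] [-0.1402  0.      0.      0.      0.    ] [[0.569, 0.638, -0.52, 1.06], [0.822, -0.447, 0.352, -0.43], [-0.008, -0.628, -0.779, 0.884], [0.0, 0.0, 0.0, 1.0]]
top [[544.0, 0.0, 281.9], [0.0, 544.0, 220.7], [0.0, 0.0, 1.0]] [-0.0073  0.      0.      0.      0.    ] [[0.017, -0.998, 0.061, 0.421], [-1.0, -0.016, 0.018, -0.066], [-0.017, -0.061, -0.998, 1.586], [0.0, 0.0, 0.0, 1.0]]
{'time': 0.1, 'qpos': array([-1.35742035e+00,  3.13377257e-01,  1.49829756e+00, -4.25226631e-06,
        1.33101593e+00, -2.23383341e-01]), 'qd': array([ 0.00022448, -0.00183977, -0.00090716, -0.0002681 , -0.00142872,
       -0.0003345 ]), 'joint_torque': array([ 2.46002834e-03, -4.02815759e+01, -2.52643830e+01,  6.95191626e-02,
        3.42337706e-02, -6.30786371e-05]), 'eef_pos': array([ 0.22202972, -0.47551573,  0.23825082]), 'eef_rot': array([-5.49050372e-04,  9.76249517e-01,  2.16648514e-01,  6.82242117e-07]), 'wrist_force': array([ 0.77608872, -0.10398782, -0.16440288]), 'moment': array([ 0.01087449, -0.04886905, -0.01192372]), 'finger_gap': 0.08803351334816534}
```

View pics/top0.png

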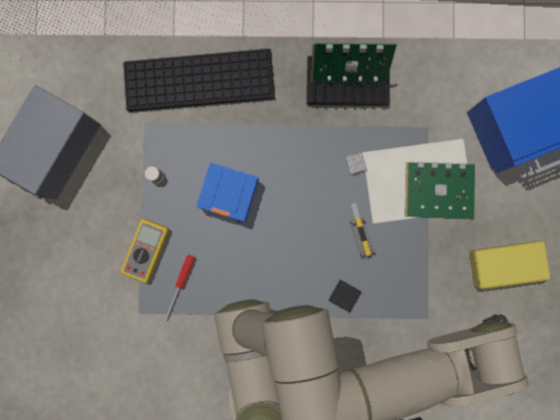

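View pics/scene0.png

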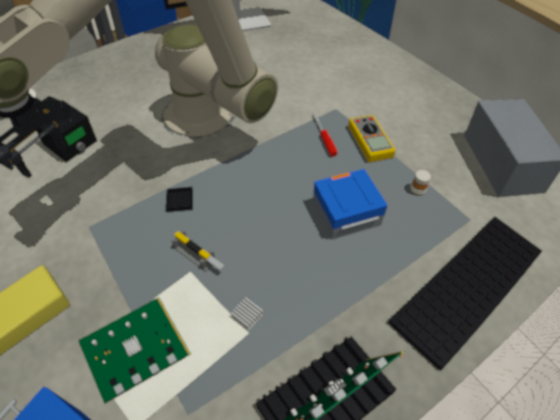

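```bash
cat > h.py <<'E'
from bench import bot
import cv2,numpy as np
def cloud(n,d):
    m=bot.camera_model(n);h,w=d.shape
    u,v=np.meshgrid(np.arange(w),np.arange(h))
    r=cv2.undistortPoints(np.stack([u,v],-1).reshape(-1,1,2).astype(float),m["mtx"],m["dist"]).reshape(h,w,2)
    c=np.dstack([r[...,0]*d,r[...,1]*d,d,np.ones_like(d)])
    return (c@np.linalg.inv(m["camera_from_world"]).T)[...,:3]
def ray(n,uv,z):
    m=bot.camera_model(n);T=np.linalg.inv(m["camera_from_world"])
    r=cv2.undistortPoints(np.array(uv,float).reshape(-1,1,2),m["mtx"],m["dist"]).reshape(-1,2)
    D=np.c_[r,np.ones(len(r))]@T[:3,:3].T;o=T[:3,3]
    return o+D*((z-o[2])/D[:,2])[:,None]
def pix(n,P):
    m=bot.camera_model(n);T=m["camera_from_world"]
    return cv2.projectPoints(np.array(P,float).reshape(-1,1,3),cv2.Rodrigues(T[:3,:3])[0],T[:3,3],m["mtx"],m["dist"])[0].reshape(-1,2)
def rng(hsv,a,b): return cv2.inRange(hsv,np.array(a),np.array(b))>0
E
python3 - <<'E'
from h import *
for n in("top","scene"):
    im=cv2.imread(f"pics/{n}0.png");hsv=cv2.cvtColor(im,cv2.COLOR_BGR2HSV);P=cloud(n,np.load(f"{n}0.npy"))
    x,y,z=P[...,0],P[...,1],P[...,2]
    on=(x>.25)&(x<.75)&(abs(y)<.45)
    print(n,"bench z",np.median(z[on&(z<.03)]))
    b=rng(hsv,(100,120,60),(130,255,255))&on
    t=b&(z>.076); c=P[t][:,:2].astype(np.float32); print("cover top",cv2.minAreaRect(c*1000),np.median(z[t]),t.sum())
    o=rng(hsv,(3,120,120),(18,255,255))&on&(y>0.0); 
    k=b|o
    print("orange",np.argwhere(o)[:, ::-1].mean(0) if o.any() else 0,P[o].mean(0),o.sum())
    ye=rng(hsv,(20,120,110),(33,255,255))&on&(y<0)&(z>.0)
    print("yellow",P[ye].mean(0),ye.sum(),np.median(z[ye]))
    tool=on&(y<-.1)&(y>-.35)&(x<.6)&(z>.025)
    lab,L,S,C=cv2.connectedComponentsWithStats((ye).astype(np.uint8))[0:4]
    print(S.tolist())
E
python3 - <<'E'
import cv2
a=cv2.imread("pics/top0.png")[185:275,320:400];b=cv2.imread("pics/scene0.png")[220:280,160:240]
c=cv2.imread("pics/top0.png")[150:240,185:275]
f=lambda i:cv2.resize(i,(400,400*i.shape[0]//i.shape[1]),interpolation=cv2.INTER_CUBIC)[:300] if 0 else cv2.resize(i,(380,290),interpolation=cv2.INTER_CUBIC)
d=cv2.imread("pics/scene0.png")[165:235,305:395]
cv2.imwrite("pics/crop0.png",cv2.vconcat([cv2.hconcat([f(a),f(b)]),cv2.hconcat([f(c),f(d)])]))
E
```

```text
top bench z 0.000165155551506313
cover top ((556.4603881835938, 43.65931701660156), (316.6928405761719, 147.51876831054688), 63.972572326660156) 0.08237705044025945 2149
orange [187.73529412 226.16176471] [0.49321678 0.22709499 0.06270972] 68
yellow [ 0.46383047 -0.24877516  0.20383732] 132 0.042452580551680996
[[0, 0, 560, 420, 235068], [356, 218, 6, 9, 44], [134, 239, 1, 1, 1], [362, 241, 9, 15, 74], [528, 244, 1, 1, 1], [513, 255, 1, 1, 1], [537, 255, 1, 1, 1], [515, 258, 1, 1, 1], [515, 260, 1, 1, 1], [489, 269, 1, 1, 1], [532, 268, 1, 1, 1], [540, 269, 1, 1, 1], [488, 271, 1, 1, 1], [503, 273, 1, 1, 1], [538, 277, 1, 1, 1], [512, 278, 1, 1, 1], [548, 278, 1, 1, 1]]
scene bench z 0.0005601885512037663
cover top ((590.7545166015625, 118.21116638183594), (141.4130859375, 133.92709350585938), 73.79541015625) 0.08250637686005213 2257
orange [351.06024096 152.51807229] [0.45986381 0.2436664  0.05465798] 83
yellow [ 0.51639231 -0.30903726  0.02869548] 233 0.039223589424744354
[[0, 0, 560, 420, 234967], [175, 232, 14, 11, 93], [199, 249, 11, 10, 67], [158, 300, 31, 54, 73]]
```

View pics/crop0.png

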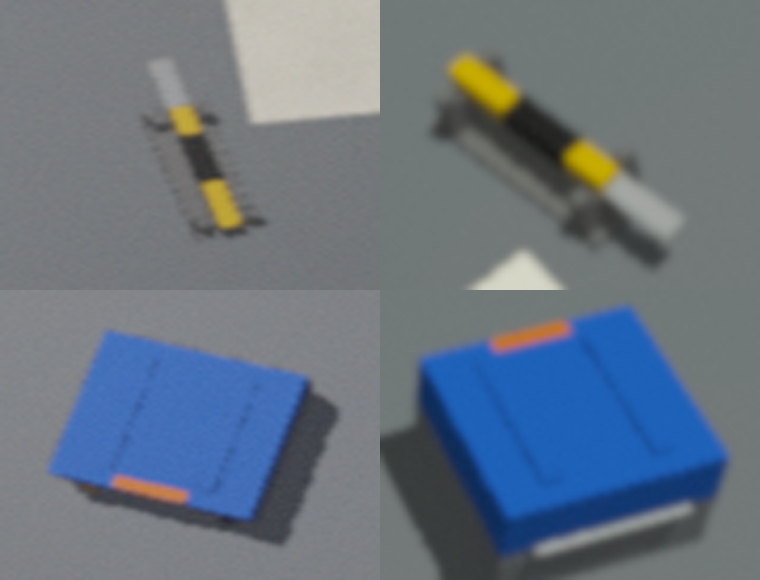

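Run:
```python
from h import *
for n in("top","scene"):
    im=cv2.imread(f"pics/{n}0.png");hsv=cv2.cvtColor(im,cv2.COLOR_BGR2HSV);P=cloud(n,np.load(f"{n}0.npy"))
    x,y,z=P[...,0],P[...,1],P[...,2]
    t=rng(hsv,(100,120,60),(130,255,255))&(x>.4)&(x<.75)&(y>0)&(y<.3)&(z>.077)&(z<.09)
    o=rng(hsv,(3,120,120),(18,255,255))&(x>.4)&(x<.75)&(y>.05)&(y<.2)&(z>.06)
    n1,L,S,C=cv2.connectedComponentsWithStats(t.astype(np.uint8));t=L==1+S[1:,4].argmax()
    k=cv2.findContours((t|o).astype(np.uint8),0,2)[0];k=max(k,key=cv2.contourArea)
    q=ray(n,k.reshape(-1,2),.083)[:,:2]
    print(n,"cover",cv2.minAreaRect((q*1000).astype(np.float32)),"orange",ray(n,np.argwhere(o)[:,::-1].mean(0),.083))
    ye=rng(hsv,(20,110,100),(33,255,255))&(x>.35)&(x<.6)&(y>-.32)&(y<-.15)
    n1,L,S,C=cv2.connectedComponentsWithStats(ye.astype(np.uint8)); c=[C[i] for i in range(1,n1) if S[i,4]>15]
    q=ray(n,c,.042);print("blobs",q.round(4).tolist(),"yaw",[S[i,4] for i in range(1,n1)])
    q=ray(n,np.argwhere(ye)[:,::-1],.042)[:,:2]
    r=cv2.minAreaRect((q*1000).astype(np.float32));print("handle",r)
    v,_=np.linalg.eigh(np.cov(q.T)),0;print("pca yaw",np.degrees(np.arctan2(*v[1][::-1,1])))
    # steel blade: extent of elevated depth along axis
    s=(x>.35)&(x<.65)&(y>-.32)&(y<-.15)&(z>.039);u=P[s];print("elev",cv2.minAreaRect((u[:,:2]*1000).astype(np.float32)),s.sum())
```

```text
top cover ((591.676025390625, 115.98030090332031), (137.86009216308594, 128.8564453125), 73.85025787353516) orange [[0.5346233  0.13288593 0.083     ]]
blobs [[0.5142, -0.2563, 0.042], [0.4417, -0.2784, 0.042]] yaw [np.int32(44), np.int32(80)]
handle ((473.29754638671875, -268.4594421386719), (109.06793212890625, 15.212240219116211), 16.720375061035156)
pca yaw -163.0725794455077
elev ((491.9505920410156, -255.9747772216797), (146.7813262939453, 36.24064254760742), 22.290658950805664) 182
scene cover ((592.1654663085938, 116.04499816894531), (141.26736450195312, 133.99476623535156), 73.99883270263672) orange [[0.53192432 0.13562277 0.083     ]]
blobs [[0.4422, -0.278, 0.042], [0.5137, -0.2565, 0.042]] yaw [np.int32(104), np.int32(74)]
handle ((473.5390930175781, -268.5850830078125), (109.34208679199219, 18.397687911987305), 16.366308212280273)
pca yaw -163.45735599728997
elev ((478.30047607421875, -266.32568359375), (118.30005645751953, 14.5767822265625), 17.322853088378906) 205
```

arm_command(steps="25.9 21 -12 -8.3 0;25.9 21 -12 -8.3 0;25.9 21 -12 -8.3 0;25.9 21 -12 -8.3 0;25.9 21 -12 -8.3 0;25.9 21 -12 -8.3 0;25.9 21 -12 -8.3 0;25.9 21 -12 -8.3 0;25.9 21 -12 -8.3 0;25.9 21 -12 -8.3 0;25.9 21 -12 -8.3 0;25.9 21 -12 -8.3 0", squeeze=50)

```text
time: 1.3
eef_pos: [0.4805, -0.2667, 0.1192]
eef_rot: [0.0, 0.989, 0.145, 0.0]
wrist_force: [0.4, -0.0, -1.1]
finger_gap: 0.0883
```

arm_command(steps="0.1 0 -5 0 0;0.1 0 -10.3 0 0;0.1 0 -10.3 0 0;0.1 0 -10.3 0 120;0.1 0 -10.3 0 255;0.1 0 -10.3 0 255;0.1 0 -10.3 0 255;0.1 0 -10.3 0 255;0.1 0 -10.3 0 255;0.1 0 -10.3 0 255", squeeze=50)

```text
time: 2.3
eef_pos: [0.4821, -0.2657, 0.0159]
eef_rot: [0.0, 0.989, 0.145, 0.0]
wrist_force: [-0.2, -0.1, 0.1]
finger_gap: 0.0342
```

arm_command(steps="0 0 0 0 255;0 0 0 0 255;0 0 0 0 255;0 0 0 0 255;0 0 0 0 255;0 0 0 0 255;0 0 0 0 255;0 0 0 0 255")

```text
time: 3.1
eef_pos: [0.4821, -0.2657, 0.0157]
eef_rot: [0.0, 0.989, 0.145, 0.0]
wrist_force: [-0.5, -0.3, -0.3]
finger_gap: 0.0134
```

arm_command(steps="0 0 3 0 255;0 0 6 0 255;0 0 9 0 255;0 0 11 0 255;-5.4 42.9 11 -32.8 255;-5.4 42.9 11 -32.8 255;-5.4 42.9 11 -32.8 255;-5.4 42.9 11 -32.8 255;-5.4 42.9 11 -32.8 255;-5.4 42.9 11 -32.8 255;-5.4 42.9 11 -32.8 255;-5.4 42.9 11 -32.8 255")

```text
time: 4.3
eef_pos: [0.4322, 0.128, 0.126]
eef_rot: [-0.0, 0.99, -0.14, 0.0]
wrist_force: [1.4, -0.3, -0.3]
finger_gap: 0.0132
```

arm_command(steps="0 0 0 0 255;0 0 0 0 255;0 0 0 0 255")

```text
time: 4.6
eef_pos: [0.4331, 0.1253, 0.1257]
eef_rot: [0.0, 0.99, -0.14, 0.0]
wrist_force: [-0.2, -0.1, -0.4]
finger_gap: 0.013
```

arm_command(steps="-0.5 3.8 0 0 255;-0.5 3.8 0 0 255;-0.5 3.8 0 0 255")

```text
time: 4.9
eef_pos: [0.4281, 0.1632, 0.1257]
eef_rot: [0.0, 0.99, -0.14, 0.0]
wrist_force: [0.2, 0.3, -0.7]
finger_gap: 0.0128
```

Run:
```python
from h import *
o=bot.observe();e=o["eef_pos"];print(e)
g=e+[0,0,.0193];d=np.array([.961,-.277,0])
c=[]
for n in("top","scene"):
    p,D=bot.snapshot(n);cv2.imwrite(f"pics/{n}1.png",p[:,:,::-1]);np.save(f"{n}1.npy",D)
    q=pix(n,[g+.09*d,g,g+.055*d]);print(n,q.round(1).tolist())
    u,v=q[0].astype(int);k=np.ascontiguousarray(p[v-40:v+40,u-53:u+53,::-1]);k=cv2.resize(k,(390,294),interpolation=cv2.INTER_CUBIC)
    cv2.circle(k,(int((q[0,0]-u+53)*3.68),int((q[0,1]-v+40)*3.68)),3,(0,0,255),1);c.append(k)
    P=cloud(n,D);s=(np.linalg.norm(P[...,:2]-(g+.07*d)[:2],axis=-1)<.03)&(P[...,2]>.12)&(P[...,2]<.17)
    w=P[s]-g;a=w@d;l=w[:,:2]@np.array([.277,.961])
    for lo in(50,60,70,80,90):
        m=(a>lo/1e3)&(a<lo/1e3+.01);print(lo,m.sum(),np.median(l[m])if m.any() else 0,np.median(w[m,2])if m.any() else 0)
cv2.imwrite("pics/c1.png",cv2.hconcat(c))
```

```text
[0.4281284  0.16324699 0.12568662]
top [[214.8, 217.3], [204.6, 249.7], [210.8, 229.9]]
50 0 0 0
60 6 -0.002947569230307909 0.0003621133699979462
70 20 -0.0015870268777494765 -0.0012045271443678895
80 20 -0.0013840749977771887 -0.00015742500359458567
90 4 -0.0017719815544014904 0.0012535735051420194
scene [[339.3, 153.5], [325.0, 130.6], [333.6, 144.3]]
50 13 -0.0012192040470804834 0.0015710885752955595
60 14 -0.002996504069480677 9.310133177062307e-05
70 17 -0.0023325657768687664 0.0014700323873698962
80 16 -0.00275632557847568 0.0005970828847256249
90 0 0 0
```

View pics/c1.png

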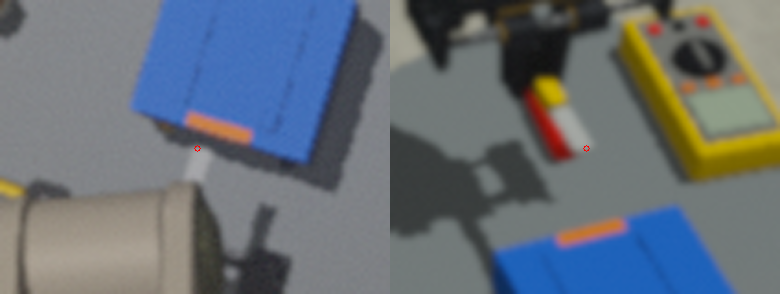

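Run:
```python
from h import *
for n in("top","scene"):
    im=cv2.imread(f"pics/{n}0.png");hsv=cv2.cvtColor(im,cv2.COLOR_BGR2HSV);P=cloud(n,np.load(f"{n}0.npy"))
    r=(rng(hsv,(0,150,80),(5,255,255))|rng(hsv,(174,150,80),(180,255,255)))&(P[...,1]>.1)&(P[...,1]<.35)&(P[...,0]<.5)&(P[...,0]>.25)
    q=P[r];w=q-[.4281,.1632,0];print(n,len(q),cv2.minAreaRect((q[:,:2]*1000).astype(np.float32)),q[:,2].max())
    a=w[:,0]*.961-w[:,1]*.277;l=w[:,0]*.277+w[:,1]*.961;print("along",a.min(),a.max(),"lat",l.min(),l.max())
```

```text
top 229 ((366.24847412109375, 239.57518005371094), (20.462318420410156, 94.52546691894531), 69.0593032836914) 0.03253864712733656
along -0.12798973416139983 -0.03357768676631295 lat 0.043003008273753265 0.0676962461170442
scene 204 ((364.70648193359375, 238.94664001464844), (21.715675354003906, 99.99044799804688), 71.35874938964844) 0.030282400114450825
along -0.13174358952307294 -0.03205674517114232 lat 0.04261292323888552 0.06742118240018909
```

arm_command(steps="0 0 -4 0 255;0 0 -8 0 255;0 0 -10.4 0 255;0 0 -10.4 0 255;0 0 -10.4 0 255;1 -0.3 -10.4 0 255;2 -0.6 -10.4 0 255;2.5 -0.7 -10.4 0 255;3 -0.9 -10.4 0 255;3 -0.9 -10.4 0 255;3 -0.9 -10.4 0 255")

```text
time: 6.1
eef_pos: [0.4577, 0.1551, 0.0217]
eef_rot: [0.0, 0.99, -0.14, -0.0]
wrist_force: [-0.2, -0.6, 0.1]
finger_gap: 0.0133
```

arm_command(steps="0 0 0.4 0 255;0 0 0.9 0 255;0.1 0 1.5 0 255;0.1 0 2 0 255;0.2 -0.1 2.6 0 255;0.4 -0.1 3.2 0 255;0.5 -0.1 3.7 0 255;0.7 -0.2 4.3 0 255;0.9 -0.2 4.8 0 255;0.9 -0.2 4.8 0 255")

```text
time: 7.1
eef_pos: [0.4675, 0.1531, 0.0705]
eef_rot: [-0.0, 0.99, -0.14, 0.001]
wrist_force: [-1.4, -0.6, -2.0]
finger_gap: 0.0128
```

Run:
```python
from h import *
print(bot.observe()["eef_pos"])
c=[]
for n in("top","scene"):
    p,D=bot.snapshot(n);k=p[140:250,170:300] if n=="top" else p[100:240,280:420]
    c.append(cv2.resize(k[:,:,::-1],(390,390),interpolation=cv2.INTER_CUBIC))
cv2.imwrite("pics/c2.png",cv2.hconcat(c))
```

```text
[0.46750874 0.15307723 0.07047742]
```

View pics/c2.png

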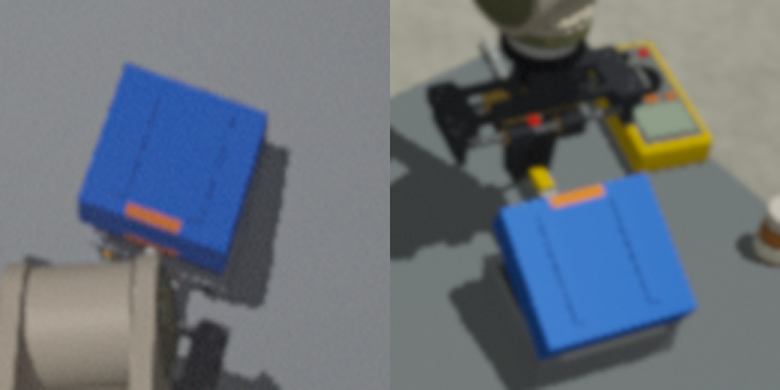

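arm_command(steps="0.5 -0.1 1 0 255;1.1 -0.3 2 0 255;1.4 -0.4 2.5 0 255;1.7 -0.5 2.9 0 255;2.1 -0.6 3.3 0 255;2.5 -0.7 3.7 0 255;3.3 -0.9 4.5 0 255;3.7 -1.1 4.8 0 255;4.2 -1.2 5.1 0 255;5.1 -1.5 5.7 0 255;6.1 -1.8 6.2 0 255;6.1 -1.8 6.2 0 255")

```text
time: 8.4
eef_pos: [0.5291, 0.1347, 0.1323]
eef_rot: [-0.0, 0.99, -0.14, 0.001]
wrist_force: [-0.4, -0.5, -1.3]
finger_gap: 0.013
```

Run:
```python
from h import *
print(bot.observe()["eef_pos"])
M=np.array([.592,.116,0]);ax=np.array([.961,-.277,0]);ay=np.array([.277,.961,0])
for n in("scene","top"):
    p,D=bot.snapshot(n);hsv=cv2.cvtColor(p,cv2.COLOR_RGB2HSV);P=cloud(n,D);Q=P-M
    X,Y,Z=Q@ax,Q@ay,P[...,2]
    b=rng(hsv,(100,120,40),(130,255,255))&(abs(Y)<.08)&(abs(X)<.2)&(Z>.05)
    x,z=X[b]-.065,Z[b]-.045
    print(n,b.sum(),"top-most",z.max(), "ang of max radius", [(round(np.degrees(np.arctan2(zz,-xx)),1),round(np.hypot(xx,zz),3)) for xx,zz in zip(x,z)][::150])
```

```text
[0.5291411  0.13474255 0.13228839]
scene 3169 top-most 0.13657300169584347 ang of max radius [(np.float64(69.1), np.float64(0.13)), (np.float64(74.1), np.float64(0.129)), (np.float64(86.6), np.float64(0.133)), (np.float64(88.0), np.float64(0.118)), (np.float64(85.4), np.float64(0.134)), (np.float64(85.5), np.float64(0.132)), (np.float64(88.9), np.float64(0.107)), (np.float64(76.4), np.float64(0.104)), (np.float64(90.3), np.float64(0.102)), (np.float64(97.3), np.float64(0.082)), (np.float64(93.0), np.float64(0.095)), (np.float64(101.8), np.float64(0.068)), (np.float64(95.5), np.float64(0.079)), (np.float64(109.5), np.float64(0.058)), (np.float64(100.8), np.float64(0.068)), (np.float64(120.3), np.float64(0.047)), (np.float64(108.4), np.float64(0.057)), (np.float64(142.2), np.float64(0.037)), (np.float64(126.5), np.float64(0.045)), (np.float64(126.9), np.float64(0.043)), (np.float64(120.5), np.float64(0.018)), (np.float64(147.1), np.float64(0.037))]
top 1123 top-most 0.14151559257764051 ang of max radius [(np.float64(123.9), np.float64(0.048)), (np.float64(96.3), np.float64(0.09)), (np.float64(83.2), np.float64(0.13)), (np.float64(83.3), np.float64(0.13)), (np.float64(77.1), np.float64(0.133)), (np.float64(86.4), np.float64(0.13)), (np.float64(84.8), np.float64(0.133)), (np.float64(76.5), np.float64(0.13))]
```

arm_command(steps="1 -0.3 0.4 0 255;2.1 -0.6 0.6 0 255;2.6 -0.7 0.7 0 255;3.2 -0.9 0.7 0 255;3.7 -1.1 0.8 0 255;4.3 -1.2 0.8 0 255;4.8 -1.4 0.7 0 255;5.4 -1.6 0.7 0 255;6 -1.7 0.5 0 255;6.5 -1.9 0.4 0 255;6.5 -1.9 0.4 0 255")

```text
time: 9.6
eef_pos: [0.5934, 0.1158, 0.1355]
eef_rot: [0.0, 0.99, -0.14, 0.0]
wrist_force: [-0.1, -0.2, -1.2]
finger_gap: 0.0135
```

```bash
cat > cov.py <<'E'
from h import *
M=np.array([.592,.116,0]);ax=np.array([.961,-.277,0]);ay=np.array([.277,.961,0])
def cover(n,p,D):
    hsv=cv2.cvtColor(p,cv2.COLOR_RGB2HSV);P=cloud(n,D);Q=P-M
    X,Y,Z=Q@ax,Q@ay,P[...,2]
    b=rng(hsv,(100,120,40),(130,255,255))&(abs(Y)<.08)&(X>0)&(X<.25)&(Z>.06)
    x,z=X[b]-.065,Z[b]-.045;r=np.hypot(x,z)
    a=np.arctan2(z,-x);k=abs(r-.13)<.003
    print(n,b.sum(),"min angle at r130",np.percentile(a[k],3) if k.any() else None,"zmax",z.max())
E
python3 - <<'E'
from cov import *
for n in("scene","top"):
    p,D=bot.snapshot(n);cover(n,p,D);cv2.imwrite(f"pics/{n}3.png",p[:,:,::-1])
E
```

```text
scene 1868 min angle at r130 1.823318112206591 zmax 0.12752239758316314
top 804 min angle at r130 1.827555007099649 zmax 0.1299906002564057
```

arm_command(steps="-4.8 1.4 0 0 255;-9.6 2.8 0 0 255;-12.5 3.6 0 0 255;-11.1 -38.2 0 32.8 255;-11.1 -38.2 0 32.8 255;-11.1 -38.2 0 32.8 255;-11.1 -38.2 0 32.8 255;-11.1 -38.2 0 32.8 255;-11.1 -38.2 0 32.8 255;-11.1 -38.2 0 32.8 255;-11.1 -38.2 0 32.8 255;-11.1 -38.2 0 32.8 255")

```text
time: 10.9
eef_pos: [0.4815, -0.2682, 0.1361]
eef_rot: [0.0, 0.989, 0.145, 0.0]
wrist_force: [0.6, -0.6, -1.4]
finger_gap: 0.0134
```

arm_command(steps="0 0 0 0 255;0 0 0 0 255")

```text
time: 11.1
eef_pos: [0.4815, -0.2662, 0.1356]
eef_rot: [-0.0, 0.989, 0.145, -0.0]
wrist_force: [-0.1, 0.7, 0.1]
finger_gap: 0.0129
```

Run:
```python
from cov import *
e=bot.observe()["eef_pos"];g=e+[0,0,.0193];a=np.radians(16.7);d=np.array([np.cos(a),np.sin(a),0]);l=np.array([-np.sin(a),np.cos(a),0])
c=[]
for n in("scene","top"):
    p,D=bot.snapshot(n);cover(n,p,D);cv2.imwrite(f"pics/{n}4.png",p[:,:,::-1]);np.save(f"{n}4.npy",D)
    P=cloud(n,D);w=P-g;A=w@d;s=(A>.05)&(A<.1)&(abs(w@l)<.02)&(abs(w[...,2])<.03)
    for lo in(50,60,70,80,90):
        m=s&(A>lo/1e3)&(A<lo/1e3+.01);print(n,lo,m.sum(),np.median((w@l)[m]).round(4),np.median(w[m][:,2]).round(4)) if m.any() else 0
    u,v=pix(n,M+[0,0,.05]).ravel().astype(int)
    k=p[v-35:v+35,u-35:u+35,::-1];c.append(cv2.resize(k,(390,390),interpolation=cv2.INTER_CUBIC))
cv2.imwrite("pics/c4.png",cv2.hconcat(c))
```

```text
scene 1851 min angle at r130 1.829849044820131 zmax 0.12847396523056615
scene 50 29 -0.0028 0.0004
scene 60 28 -0.0011 0.0001
scene 70 26 -0.0029 0.0004
scene 80 27 -0.003 0.0003
top 832 min angle at r130 1.8244634709076242 zmax 0.13314164646887744
top 70 9 0.0011 0.0035
top 80 21 -0.0018 0.0002
top 90 3 -0.0026 0.0032
```

View pics/c4.png

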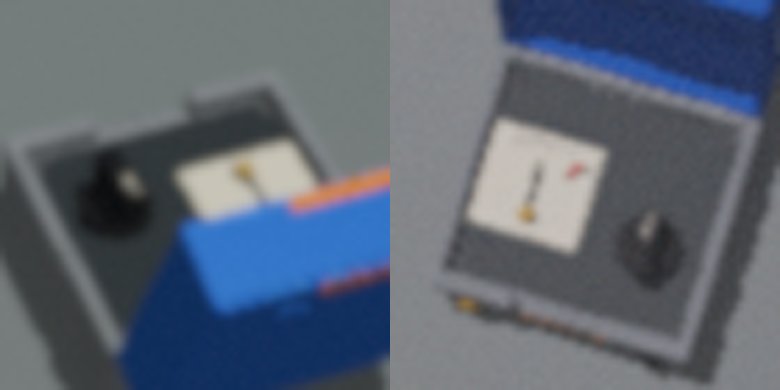

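arm_command(steps="0.06 0.05 -4 0 255;0.06 0.05 -8 0 255;0.06 0.05 -10 0 255;0.06 0.05 -11 0 255;0.06 0.05 -11.5 0 255;0.06 0.05 -11.9 0 255;0.06 0.05 -11.9 0 255;0.06 0.05 -11.9 0 200;0.06 0.05 -11.9 0 150;0.06 0.05 -11.9 0 100;0.06 0.05 -11.9 0 60;0.06 0.05 -11.9 0 60")

```text
time: 12.4
eef_pos: [0.4824, -0.2654, 0.0168]
eef_rot: [0.0, 0.989, 0.145, 0.0]
wrist_force: [0.1, 0.3, -0.8]
finger_gap: 0.0492
```

arm_command(steps="0 0 0 0 60;0 0 0 0 60;0 0 0 0 60;0 0 0 0 60;0 0 5 0 60;0 0 10 0 60;0 0 15 0 60;0 0 15 0 60")

```text
time: 13.2
eef_pos: [0.4845, -0.267, 0.1733]
eef_rot: [0.005, 0.989, 0.146, 0.004]
wrist_force: [0.7, 0.9, -0.7]
finger_gap: 0.0673
```

Run:
```python
from cov import *
c=[];
for n in("top","scene"):
    S=[bot.snapshot(n) for _ in range(8)];p=np.mean([s[0] for s in S],0).astype(np.uint8);D=np.median([s[1] for s in S],0)
    cv2.imwrite(f"pics/{n}5.png",p[:,:,::-1]);np.save(f"{n}5.npy",D);cover(n,p,D)
    piv=M-.016*ax+.032*ay+[0,0,.038];kn=M-.016*ax-.035*ay+[0,0,.066];print(n,"piv",pix(n,piv),"kn?",pix(n,kn))
    u,v=pix(n,M+[0,0,.05]-.012*ax).ravel().astype(int);print("origin",u-24,v-24)
    k=p[v-24:v+24,u-24:u+24,::-1];c.append(cv2.resize(k,None,fx=8,fy=8,interpolation=cv2.INTER_CUBIC))
    hsv=cv2.cvtColor(p,cv2.COLOR_RGB2HSV)
    P=cloud(n,D);
    ye=rng(hsv,(20,110,100),(33,255,255))&(P[...,0]>.35)&(P[...,0]<.6)&(P[...,1]>-.32)&(P[...,1]<-.15)
    print("spudger",cv2.minAreaRect((ray(n,np.argwhere(ye)[:,::-1],.042)[:,:2]*1000).astype(np.float32)),np.median(P[ye][:,2]))
cv2.imwrite("pics/c5.png",cv2.convertScaleAbs(cv2.hconcat(c),alpha=1.5,beta=20))
```

```text
top 836 min angle at r130 1.8320403769751978 zmax 0.1267277681235332
top piv [[216.13329972 195.11475043]] kn? [[237.45373866 200.9609494 ]]
origin 202 172Traceback (most recent call last):
  File "<stdin>", line 12, in <module>
  File "h.py", line 11, in ray
    r=cv2.undistortPoints(np.array(uv,float).reshape(-1,1,2),m["mtx"],m["dist"]).reshape(-1,2)
      ~~~~~~~~~~~~~~~~~~~^^^^^^^^^^^^^^^^^^^^^^^^^^^^^^^^^^^^^^^^^^^^^^^^^^^^^^^
cv2.error: OpenCV(4.12.0) /io/opencv/modules/calib3d/src/undistort.dispatch.cpp:347: error: (-215:Assertion failed) CV_IS_MAT(_src) && CV_IS_MAT(_dst) && (_src->rows == 1 || _src->cols == 1) && (_dst->rows == 1 || _dst->cols == 1) && _src->cols + _src->rows - 1 == _dst->rows + _dst->cols - 1 && (CV_MAT_TYPE(_src->type) == CV_32FC2 || CV_MAT_TYPE(_src->type) == CV_64FC2) && (CV_MAT_TYPE(_dst->type) == CV_32FC2 || CV_MAT_TYPE(_dst->type) == CV_64FC2) in function 'cvUndistortPointsInternal'
```

Run:
```python
from cov import *
c=[];
for n in("top","scene"):
    if n=="top": p=cv2.imread("pics/top5.png")[:,:,::-1].copy();D=np.load("top5.npy")
    else:
        S=[bot.snapshot(n) for _ in range(6)];p=np.mean([s[0] for s in S],0).astype(np.uint8);D=np.median([s[1] for s in S],0)
        cv2.imwrite(f"pics/{n}5.png",p[:,:,::-1]);np.save(f"{n}5.npy",D)
        hsv=cv2.cvtColor(p,cv2.COLOR_RGB2HSV);P=cloud(n,D)
        ye=rng(hsv,(20,110,100),(33,255,255))&(P[...,0]>.35)&(P[...,0]<.6)&(P[...,1]>-.32)&(P[...,1]<-.15)
        print("spudger",cv2.minAreaRect((ray(n,np.argwhere(ye)[:,::-1],.042)[:,:2]*1000).astype(np.float32)),np.median(P[ye][:,2]))
    u,v=pix(n,M+[0,0,.05]-.012*ax).ravel().astype(int);print("origin",u-24,v-24)
    k=p[v-24:v+24,u-24:u+24,::-1];c.append(cv2.resize(k,None,fx=8,fy=8,interpolation=cv2.INTER_CUBIC))
cv2.imwrite("pics/c5.png",cv2.convertScaleAbs(cv2.hconcat(c),alpha=1.5,beta=20))
```

```text
origin 202 172
spudger ((475.94049072265625, -270.202392578125), (108.70980834960938, 19.643117904663086), 15.007834434509277) 0.04104158363011379
origin 322 174
```

View pics/c5.png

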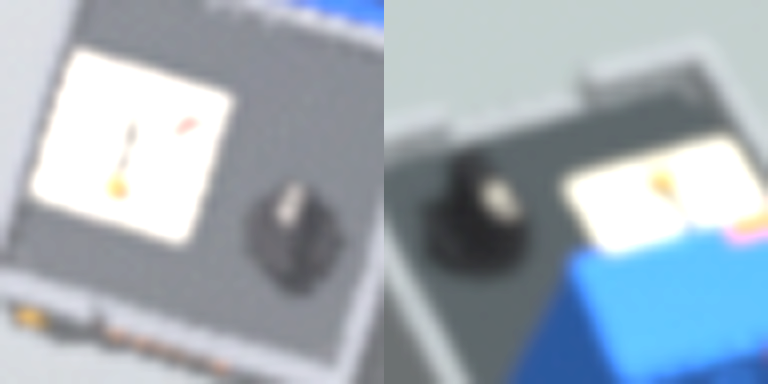

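Run:
```python
from cov import *
for n in("top","scene"):
    p=cv2.imread(f"pics/{n}5.png");D=np.load(f"{n}5.npy");hsv=cv2.cvtColor(p,cv2.COLOR_BGR2HSV);P=cloud(n,D);Q=P-M
    X,Y,Z=Q@ax*1e3,Q@ay*1e3,P[...,2]*1e3
    near=(abs(X+16)<32)&(Y<-8)&(Y>-62)
    g=p.max(2)
    print(n,"panel grey",np.median(g[near]),"z>58:",(near&(Z>58)).sum())
    b=near&(Z>57)&(Z<75)
    if b.any():
        q=np.c_[X[b],Y[b]];w,v=np.linalg.eigh(np.cov(q.T));print(" bar depth mean",q.mean(0),"ang",np.degrees(np.arctan2(v[1,1],v[0,1])),w**.5,np.median(Z[b]),"ext",q.min(0),q.max(0))
    kn=near&(Z>42)&(Z<75);q=np.c_[X[kn],Y[kn]];print(" knob pts",kn.sum(),q.mean(0),cv2.minEnclosingCircle(q.astype(np.float32)))
    for nm,z,msk in(("dark",.046,near&(g<np.median(g[near])-15)),("white",.066,near&(hsv[...,1]<90)&(g>np.median(g[near])+15)&(Z>50))):
        if msk.sum()<3: print(nm,msk.sum());continue
        r=ray(n,np.argwhere(msk)[:,::-1],z)-M;q=np.c_[r@ax,r@ay]*1e3;w,v=np.linalg.eigh(np.cov(q.T));print(" ",nm,msk.sum(),q.mean(0).round(1),"ang",np.degrees(np.arctan2(v[1,1],v[0,1])).round(1),(w**.5).round(1),q.min(0).round(1),q.max(0).round(1))
# red mark, pointer from top
n="top";p=cv2.imread("pics/top5.png").astype(int);P=cloud(n,np.load("top5.npy"));Q=P-M;X,Y=Q@ax*1e3,Q@ay*1e3
dial=(abs(X+16)<42)&(abs(Y-32)<42)
red=dial&(p[...,2]-p[...,1]>25)&(p[...,0]>p[...,1]-25)&(X>0)
bright=dial&(p.min(2)>120)
for nm,m,z in(("dial",bright,.038),("red",red,.038)):
    r=ray(n,np.argwhere(m)[:,::-1],z)-M;q=np.c_[r@ax,r@ay]*1e3;print(nm,m.sum(),q.mean(0),cv2.minAreaRect(q.astype(np.float32)))
    if nm=="red":
        for (a,b),(v,u) in zip(q,np.argwhere(m)): print((a+16).round(1),(b-32).round(1),p[v,u].tolist(),np.hypot(a+16,b-32).round(1),np.arctan2(-(b-32),a+16).round(3))
```

```text
top panel grey 86.0 z>58: 42
 bar depth mean [-13.89752089 -32.48157453] ang -176.84293474428068 [3.05212186 9.04104758] 64.78246763104335 ext [-29.57581128 -38.03107301] [  1.35038491 -26.95267975]
 knob pts 100 [-14.47968873 -33.73073864] ((-13.757399559020996, -32.656211853027344), 16.51085662841797)
  dark 104 [-17.4 -36.7] ang 128.3 [8.7 8.8] [-34.3 -52.1] [  1.8 -18.7]
  white 5 [ -5.7 -32.2] ang 179.1 [1.4 2.4] [ -8.4 -34. ] [ -2.2 -30.5]
scene panel grey 56.0 z>58: 57
 bar depth mean [-14.17579162 -33.25193971] ang -173.22162408813375 [3.19041361 9.97118642] 64.7847330300918 ext [-32.06889253 -38.10131735] [  0.10946364 -26.43908862]
 knob pts 138 [-12.87599483 -35.20873658] ((-15.65527629852295, -31.83892059326172), 16.58771324157715)
  dark 126 [-16.1 -36.8] ang 164.8 [ 7.7 13. ] [-43.9 -53.4] [  4.3 -20.7]
  white 13 [ -8.2 -31.2] ang 178.1 [2.4 3.8] [-13.9 -35.1] [ -2.5 -27.7]
dial 455 [-3.68885608 36.80722584] ((-15.929431915283203, 37.3798942565918), (71.67943572998047, 83.84711456298828), 89.67070007324219)
red 6 [13.13616951 14.97274752] ((12.840583801269531, 15.128133773803711), (4.089510917663574, 6.088440895080566), 62.29725646972656)
32.5 -16.5 [152, 158, 190] 36.4 0.469
28.9 -14.6 [142, 148, 186] 32.4 0.468
29.7 -17.3 [124, 129, 179] 34.4 0.528
30.6 -20.1 [139, 144, 173] 36.6 0.581
26.1 -15.5 [137, 143, 178] 30.4 0.534
27.0 -18.2 [147, 153, 179] 32.6 0.594
```

arm_command(steps="8.7 35.4 0 -27.8 60;8.7 35.4 0 -27.8 60;8.7 35.4 0 -27.8 60;8.7 35.4 0 -27.8 60;8.7 35.4 0 -27.8 60;8.7 35.4 0 -27.8 60;8.7 35.4 0 -27.8 60;8.7 35.4 0 -27.8 60;8.7 35.4 0 -27.8 60;8.7 35.4 0 -27.8 60;8.7 35.4 0 -27.8 60;8.7 35.4 0 -27.8 60", squeeze=10)

```text
time: 15.1
eef_pos: [0.5694, 0.0874, 0.1668]
eef_rot: [0.0, 0.995, -0.097, -0.0]
wrist_force: [0.6, -0.8, 0.2]
finger_gap: 0.0672
```

Descend to z 0.050 and close gently.

arm_command(steps="0 0.1 -4 0 60;0 0.1 -8 0 60;0 0.1 -11 0 60;0 0.1 -11.7 0 60;0 0.1 -11.7 0 150;0 0.1 -11.7 0 220;0 0.1 -11.7 0 220;0 0.1 -11.7 0 255;0 0.1 -11.7 0 255;0 0.1 -11.7 0 255;0 0.1 -11.7 0 255;0 0.1 -11.7 0 255", squeeze=10)

```text
time: 16.3
eef_pos: [0.5696, 0.0905, 0.0498]
eef_rot: [-0.001, 0.995, -0.097, 0.0]
wrist_force: [1.8, 5.8, -0.5]
finger_gap: 0.0098
```

arm_command(steps="0 0 0 0 255;0 0 0 0 255;0 0 0 0 255;0 0 0 0 255;0 0 0 0 255")

```text
time: 16.8
eef_pos: [0.5696, 0.0905, 0.0499]
eef_rot: [-0.001, 0.995, -0.097, 0.0]
wrist_force: [0.9, 4.7, 0.8]
finger_gap: 0.0099
```

arm_command(steps="0 0.3 0 -5 255;0 0.3 0 -10 255;0 0.3 0 -15 255;0 0.3 0 -20 255;0 0.3 0 -25 255;0 0.3 0 -30 255;0 0.3 0 -35 255;0 0.3 0 -40 255;0 0.3 0 -45 255;0 0.3 0 -48 255;0 0.3 0 -48 255;0 0.3 0 -48 255", squeeze=20)

```text
time: 18.0
eef_pos: [0.5689, 0.0898, 0.0499]
eef_rot: [0.003, 0.87, -0.493, 0.0]
wrist_force: [-5.4, -16.8, 3.6]
finger_gap: 0.0098
```

Run:
```python
from cov import *
o=bot.observe();e=o["eef_pos"];q=o["eef_rot"];print(e,o["qpos"].round(2),"yaw",np.degrees(2*np.arctan2(q[2],q[1])),o["wrist_force"],o["moment"])
print("knob in module",(e-M)@ax,(e-M)@ay)
c=[]
for n in("top","scene"):
    p,D=bot.snapshot(n);cover(n,p,D)
    u,v=pix(n,M+[0,0,.1]).ravel().astype(int);c.append(cv2.resize(p[v-55:v+55,u-55:u+55,::-1],(390,390),interpolation=cv2.INTER_CUBIC))
cv2.imwrite("pics/c6.png",cv2.hconcat(c))
```

```text
[0.56885141 0.08976898 0.04985783] [-0.04  0.63  1.54 -0.01  0.97  2.56] yaw -59.06041973775512 [ -5.37123415 -16.77855155   3.63992066] [-2.68661771  0.9098914  -0.01964042]
knob in module -0.014979798132730494 -0.031620170060724845
top 833 min angle at r130 1.832129371795141 zmax 0.13038616983233137
scene 1856 min angle at r130 1.8251779042656424 zmax 0.12909991018113304
```

View pics/c6.png

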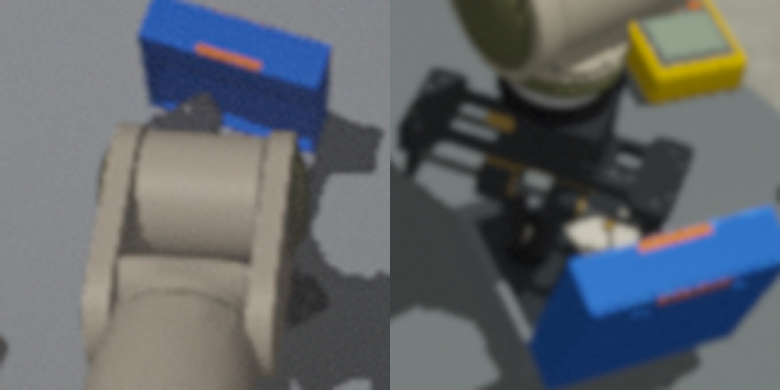

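arm_command(steps="0 -0.2 0 0 255;0 -0.2 0 0 128;0 -0.2 0 0 128;0 -0.2 0 0 128;0 -0.2 0 0 128;0 -0.2 0 0 128;0 -0.2 0 0 128;0 -0.2 3 0 128;0 -0.2 6 0 128;0 -0.2 6 15 128;0 -0.2 6 30 128;0 -0.2 6 43 128")

```text
time: 19.3
eef_pos: [0.5694, 0.0907, 0.11]
eef_rot: [-0.0, 0.959, -0.283, 0.0]
wrist_force: [-0.1, 0.5, 0.3]
finger_gap: 0.044
```

arm_command(steps="0 0 0 0 128;0 0 0 0 128;0 0 0 0 128")

```text
time: 19.6
eef_pos: [0.5694, 0.0906, 0.1097]
eef_rot: [0.0, 0.958, -0.288, -0.0]
wrist_force: [0.3, 0.1, 1.1]
finger_gap: 0.0438
```

arm_command(steps="1.2 -2.3 0 8.5 128;1.2 -2.3 0 17.4 128;1.2 -2.3 0 17.4 128;1.2 -2.3 0 17.4 128;1.2 -2.3 -3 17.4 128;1.2 -2.3 -5 17.4 128;1.2 -2.3 -6 17.4 128;1.2 -2.3 -6 17.4 128;1.2 -2.3 -6 17.4 128")

```text
time: 20.5
eef_pos: [0.5818, 0.0678, 0.0506]
eef_rot: [-0.0, 0.99, -0.139, 0.001]
wrist_force: [-0.4, 0.3, 0.8]
finger_gap: 0.044
```

arm_command(steps="-0.1 -0.2 0 0 128;-0.1 -0.4 0 0 128;-0.2 -0.6 0 0 128;-0.2 -0.7 0 0 128;-0.2 -0.8 0 0 128;-0.3 -0.9 0 0 128;-0.3 -0.9 0 0 128;-0.3 -0.9 0 0 128")

```text
time: 21.3
eef_pos: [0.5785, 0.0586, 0.0499]
eef_rot: [0.0, 0.99, -0.138, 0.0]
wrist_force: [1.3, 1.2, 1.0]
finger_gap: 0.0441
```

arm_command(steps="0.1 0.6 0 0 128;0.1 0.6 3 0 128;0.1 0.6 8 0 128;0.1 0.6 12 0 128;-15 -5 12 0 128;-15 -20 12 0 128;-15 -25 12 0 128;-15 -25 12 0 128;-15 -25 12 0 128;-15 -25 12 0 128;-15 -25 12 0 128")

```text
time: 22.4
eef_pos: [0.4267, -0.1947, 0.1696]
eef_rot: [0.0, 0.99, -0.14, -0.0]
wrist_force: [-0.5, -0.1, -0.5]
finger_gap: 0.0438
```

```bash
cat > look.py <<'E'
from cov import *
import sys
n="top";S=[bot.snapshot(n) for _ in range(8)];p=np.mean([s[0] for s in S],0);D=np.median([s[1] for s in S],0)
cover(n,p.astype(np.uint8),D);P=cloud(n,D);Q=P-M;X,Y=Q@ax*1e3,Q@ay*1e3
k=(abs(X+15)<22)&(abs(Y+32)<22)&(P[...,2]>.058)&(P[...,2]<.075);q=np.c_[X[k],Y[k]];w,v=np.linalg.eigh(np.cov(q.T));print("bar",k.sum(),q.mean(0),"cw rad",np.arctan(-v[1,1]/v[0,1]))
u,v=pix(n,M+[0,0,.05]-.012*ax).ravel().astype(int)
c=cv2.resize(p[v-24:v+24,u-24:u+24,::-1].astype(np.uint8),None,fx=12,fy=12,interpolation=cv2.INTER_CUBIC)
cv2.imwrite(sys.argv[1],cv2.convertScaleAbs(c,alpha=1.2,beta=0))
# polar profile about the pivot: darkness vs cw angle on the pointer radii; redness on mark radii
piv=M-.016*ax+.032*ay+[0,0,.037];pf=p.astype(np.float32)
A=np.arange(-.4,1.3,.05)
for nm,rr in(("ptr",np.arange(12,26,1.)),("mark",np.arange(29,37,1.))):
    o=[]
    for a in A:
        uv=pix(n,[piv+r/1e3*(np.cos(a)*ax-np.sin(a)*ay) for r in rr]).astype(np.float32)
        s=cv2.remap(pf,uv[None,:,0],uv[None,:,1],1)[0];o.append((255-s.mean() if nm=="ptr" else (s[:,0]-s[:,1:].mean(1)).mean()))
    o=np.array(o);b=o-np.percentile(o,40);b[b<.35*b.max()]=0;i=b.argmax();m=abs(np.arange(len(A))-i)<5
    print(nm,"angle",(b*A)[m].sum()/b[m].sum(),"peak",b.max());
E
python3 look.py pics/c7.png; python3 -c "
from bench import bot;print(bot.observe()['eef_pos'])"
```

```text
top 837 min angle at r130 1.8316407196871622 zmax 0.12714304133341064
bar 44 [-13.98746555 -32.58490493] cw rad 0.9516815011733296
ptr angle 0.46774937818241785 peak 42.19961
mark angle 0.5051603202121876 peak 31.985111
[ 0.42883352 -0.19019856  0.16968834]
```

View pics/c7.png

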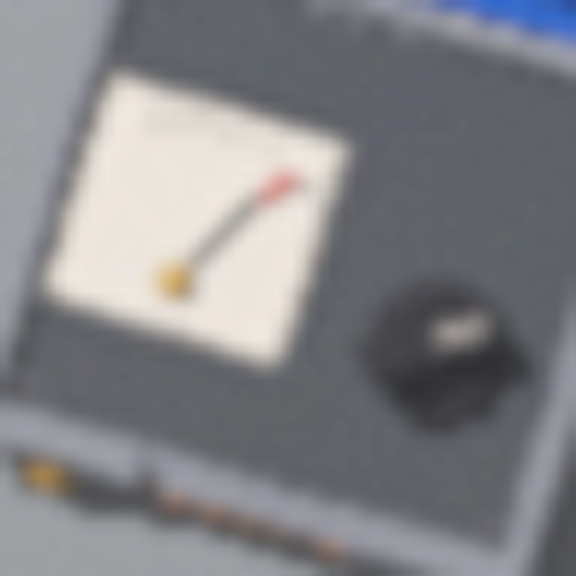

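Run:
```python
from cov import *
for n in("scene","top"):
    p,D=bot.snapshot(n);cover(n,p,D);hsv=cv2.cvtColor(p,cv2.COLOR_RGB2HSV);P=cloud(n,D)
    ye=rng(hsv,(20,110,100),(33,255,255))&(P[...,0]>.35)&(P[...,0]<.6)&(P[...,1]>-.32)&(P[...,1]<-.15)
    if ye.sum()>20: print(n,"spudger",cv2.minAreaRect((ray(n,np.argwhere(ye)[:,::-1],.042)[:,:2]*1000).astype(np.float32)),np.percentile(P[ye][:,2],[5,50,95]))
    d=np.abs(p.astype(int)-cv2.imread(f"pics/{n}0.png")[:,:,::-1]).sum(2)>90
    d=cv2.morphologyEx(d.astype(np.uint8),cv2.MORPH_OPEN,np.ones((3,3)));N,L,S,C=cv2.connectedComponentsWithStats(d);print([s.tolist() for s in S[1:] if s[4]>25])
print(bot.observe()["time"]);bot.close_job()
```

```text
scene 1858 min angle at r130 1.8257578406128228 zmax 0.12792763962417447
scene spudger ((473.8103942871094, -270.399658203125), (113.07037353515625, 19.71112632751465), 17.21832275390625) [0.00067942 0.04065203 0.04417509]
[[31, 0, 18, 6, 75], [40, 0, 47, 15, 241], [90, 0, 8, 7, 41], [152, 0, 93, 68, 2892], [251, 0, 36, 10, 311], [10, 5, 19, 8, 84], [27, 4, 59, 33, 724], [87, 4, 7, 15, 60], [22, 13, 17, 8, 90], [6, 15, 11, 7, 48], [244, 14, 50, 72, 2403], [0, 23, 28, 21, 296], [0, 39, 61, 139, 3795], [184, 44, 24, 23, 380], [162, 66, 54, 36, 1520], [224, 81, 54, 24, 888], [148, 99, 5, 6, 27], [218, 105, 57, 22, 510], [135, 111, 91, 130, 5854], [247, 110, 17, 9, 115], [9, 125, 140, 123, 5485], [237, 129, 21, 26, 282], [233, 149, 10, 7, 50], [225, 152, 7, 5, 31], [314, 170, 70, 58, 2099], [316, 192, 92, 65, 2239], [304, 200, 20, 38, 178]]
top 828 min angle at r130 1.8264026954723132 zmax 0.13204780302336533
top spudger ((514.7587280273438, -258.85394287109375), (22.778356552124023, 14.158869743347168), 0.5085181593894958) [0.02994367 0.04205912 0.04781259]
[[197, 134, 80, 87, 4068], [248, 186, 17, 43, 166], [220, 217, 11, 6, 35], [304, 223, 31, 32, 408], [360, 235, 6, 6, 29], [352, 242, 23, 21, 228], [323, 250, 37, 60, 901], [330, 268, 63, 71, 2041], [222, 300, 40, 12, 264], [247, 305, 76, 22, 754], [183, 314, 57, 40, 527], [428, 314, 86, 30, 912], [245, 316, 7, 7, 37], [146, 319, 30, 34, 223], [274, 331, 60, 51, 1538], [237, 340, 9, 6, 42], [263, 340, 4, 8, 29], [344, 340, 28, 80, 577], [382, 345, 51, 18, 202], [465, 346, 39, 48, 718], [236, 355, 11, 20, 98], [370, 362, 9, 5, 33], [280, 375, 60, 45, 2071], [440, 386, 26, 17, 177], [187, 396, 6, 7, 27], [236, 402, 45, 18, 661], [385, 406, 43, 14, 198]]
22.9
the job is handed in; nothing more can be done
```

The job is done and handed in at 22.9 s. I levered the cover open with the spudger and put the spudger back in its rest. I then turned the knob: most of the turn was gripped, and the last part was a push with one finger, to keep the gripper's body away from the open cover.

My last checks:
- **Cover:** it stands at about 1.83 rad in both cameras.
- **Pointer:** it reads 0.468 rad against 0.505 rad for the mark, about 1 mm apart at the tip. The limit is 2.5 mm.
- **Spudger:** the scene camera shows it flat in the rest, within about 2 mm of its starting place. The arm partly hid it in the top view, so only one camera confirms this.
- **Other things on the bench:** comparing with the first pictures, I saw no change where the multimeter, driver, jar, board or heatsink lie. The arm and its shadow covered the screw tray in the top view. In the scene view the difference picture also overlapped the tray's place, so I could not confirm that separately. The tray is low and the arm stayed well above it.

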